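# Fold the shield cover shut on an opened display and lock its quarter-turn fastener

## Robot

A 6-joint arm with a two-finger parallel gripper is mounted at the origin on the work surface. World frame = base frame: x ahead of the robot, y to its left, z up, the work surface at z = 0. Lengths are in m, angles in rad, forces in N, time in s.
With the tool pointing down it reaches from about 0.25 to 0.725 m from the base axis. Payload 4 kg.
Tool frame: the origin (TCP) lies on the centre line of the jaws, within the pads' length; the fingertips stand 17 mm ahead of it and the grasp point (between the pads) lies 2 mm behind it; z points along the fingers, x is the direction in which the jaws open and shut, and the axes are right-handed (so a half turn about z gives the same grasp; the last joint's range is limited). The gripper opens to 85 mm and grips with 20 to 120 N. Pads are 22 mm wide; open, the fingers measure 114 mm over their backs; the gripper's body (76 mm by 85 mm) begins 54 mm behind the grasp point. The pads swing forward as they close: fully open they stand 13 mm farther back than shut.
Start: joints at [1.241, 0.241, 0.005, 1.335, 0, 1.571], TCP at [0.162, 0.473, 0.248] pointing down, gripper open.
Joint ranges: [-2.72, 2.72], [-1.05, 1.87], [-1.09, 1.28], [-1.99, 2.15], [-1.42, 1.44], [-3.14, 3.14]. Speed limits (rad/s): [2.79, 2.79, 3.14, 3.14, 3.14, 3.14].

## Interface

Orientations are given as a unit quaternion [x, y, z, w].
In Python, from workcell import bot gives the robot as it stands.
- The arm moves only by the tool jog_arm, never from a script. Its arguments are lists of equal length, an entry for each row: "jaw": the closure, from 0 (fully open) to 1 (shut); "linear": the shift along the tool's x, y, z in m, a list of three; "delta_rot": the turn, a rotation vector about the tool's x, y, z in degrees, a list of three. A call has exactly 8 rows; each row is the pose to reach, as a shift and turn from the pose commanded when the call began, along the tool's axes at that moment; what a row does not reach only later rows make up. A row lasts 1/12 s, in which the tool goes at most 41.7 mm and 7.16 degrees, less where a joint would pass 70% of its speed; a pose out of reach is approached as far as the arm can. A call with a gripper value outside its range is refused whole. The fingers move at their own pace and stop on an object; the grip force is fixed at half the most. Time passes only in rows, so rows that repeat a pose let the fingers close, or fill a call up. It gives the time, the measured TCP pose, the force and the opening at its end, in the units of the state.
- bot.get_obs(): the state, without advancing time (a new reading comes with each control period).
- bot.camera(name): name is "side" or "top" or "wrist"; returns (picture, depth): 384x512x3 uint8, red, green, blue; 384x512 float32, m along the optical axis (not along the pixel's ray), 0 where there is no reading.
- bot.calibration(name): a dict with "fovy" (degrees; the focal length in pixels is half the picture's height over the tangent of half this angle, whatever the lens; pixels are square), "cx", "cy" (the principal point, pixels), "origin" and "orientation" of the camera in the world. Camera axes: x right, y down, z forward; pixel columns grow to the right and rows downward; lengths in m; the calibration is good to about 2 mm. A picture is of the moment at which its call begins: read the wrist's pose just before it. calibration takes no time and is no camera call; for the wrist camera it gives the pose at the moment of the call.
- bot.job_done(): hands the job in, once; it reports no verdict.
The state is a dict: "clock": time; "joint_pos": joint angles; "joint_vel": joint speeds; "tau": joint torques, N m; "eef_pos": TCP position; "tool_rot": TCP orientation; "ft_force": force on the tool from outside, world axes, zero at the start; "ft_torque": the same for the moment, N m; "grip_width": finger opening in m.
Only numpy, scipy, OpenCV 4.12 (cv2) and the standard library are available. Lean on these libraries where they do the work, as an engineer would, in place of code of your own. Each camera call takes 0.05 s, during which the arm holds its last target.

## Task

Fold the hinged shield cover gently down over the electronics tray of the opened display, then press its red wing fastener, turning it clockwise until it drops into its slot, push it home and turn it about a quarter turn further so that the cover stays flush by itself. Do not slam the cover, and leave the orange cup and the black stick lying on the display where they are.

Things in the scene. Friction and masses are not known exactly. Their poses are not given: they have to be found in the camera images.
- display: Opened flat display lying face down, fixed, 310 (x) x 490 (y) x 30 mm high, black rim, grey sheet-metal back. Origin: centre of its underside on the bench; z up. In its middle stands a steel tray 170 (x) x 150 (y) mm, rim 60 mm above the bench, the cover hinged along its +y rim. Blue capacitors up to 55 mm above the bench stand around (-60, -170) mm.
- cover_hinge (a point): Middle of the cover's hinge line, on the tray's +y rim, at (0, 75, 60) mm from the display's origin. The hinge line runs along the display's x axis. Axes as the display's.
- cover (a joint): Angle of the aluminium cover (174 mm along the hinge, 154 mm hinge to free edge, 3 mm thick, 0.25 kg). 0 = shut and flush, underside level with the hinge, reaching to the display's -y; pi/2 = upright. The stiff hinge (about 2 N at the edge) stays where left, but below 0.1 rad two copper spring pads push it up (about 8 N at the fastener to hold it flush) unless the fastener is locked.
- cover_edge (a point): Middle of the cover's free edge, on its outer face (the top face when shut). Moves with the cover; with the cover shut its axes are the display's.
- wing_grip (a point): On the axis of the captive fastener, half-way up its red wing: a bar 32 mm long (own x), 10 thick (own y), 24 tall, on a red disc of 34 mm diameter, 3 thick. Point: 12 mm below the wing's top, 12.5 mm above the disc, 27.5 mm above the cover's outer face when sprung up. It stands square to the cover, z outwards, 125 mm from the hinge, half-way along it.
- stud (a joint): How far the fastener is pressed into the cover, m: 0 = sprung up (light spring, 2 to 4 N), 0.0115 = pressed home, disc on the cover. It springs back unless hooked. Its steel cross-bar (14 x 4 x 3 mm, parallel to the wing) lies with its underside 12 mm below the cover's outer face when sprung up.
- wing (a joint): Turn of the fastener, rad, growing clockwise seen from above (outside); range 0 to 3.3. At 0 the wing's length is along the display's x axis. Turned a further quarter turn (1 to 1.7 rad) past the slot while held down, the cross-bar hooks under the plate and holds the cover; half a turn past the slot it comes free again.
- slot_plate (a point): Top centre of the fixed brass plate (3 mm thick, 18 x 7 mm slot) in the tray under the fastener, 10 mm below the shut cover's underside; axes as the display's. The slot's direction is not told: at a wing turn of 0.6 to 1.4 rad, bar passing within 0.15 rad of it. Misaligned, the bar stands on the plate, the cover about 7 mm up there; aligned, it drops through and cover and fastener go down flush.
- screw_cup: Orange cup, 56 mm wide, 30 mm high, loose, standing on the display's back near (85, -190) mm. Origin: centre of its underside. To be left alone.
- spudger: Black plastic stick 130 x 10 x 6 mm, loose, lying on the display's back near (0, 205) mm. Origin: centre of its underside. To be left alone.

How it is judged:
By the outcome, as a careful person would: the job done as asked, in the order asked, and still so for the second after the job is handed in, with the robot touching nothing.
It also fails if it takes over 64 s, if anything falls off the work surface, if the arm or the gripper's body presses on something with over 40 N, if the wrist force passes 120 N, or if a joint passes its speed limit or range.

## Working session

There is one attempt and no reset: what is moved stays moved. The work goes in short steps, Python scripts to look and compute and a tool call to move; the robot and the scene stay as the last step left them, time stands still between calls to the robot, and variables do not carry over. Pictures are saved under pics/ and viewed, and the job is handed in when it is done.

Besides the shell and the picture viewer there is one more tool, called after "Call:" by a JSON object that holds its "api" and its "payload", one argument or row to a line. jog_arm: Moves the arm, as the interface text tells. Its arguments: {"type":"object","properties":{"jaw":{"type":"array","items":{"type":"number"}},"linear":{"type":"array","items":{"type":"array","items":{"type":"number"}}},"delta_rot":{"type":"array","items":{"type":"array","items":{"type":"number"}}}},"required":["jaw","linear","delta_rot"]}

```bash
ls; mkdir -p pics; python3 - <<'E'
from workcell import bot
import cv2,numpy as np
o=bot.get_obs();print({k:np.round(v,3).tolist() for k,v in o.items()})
for n in ("side","top","wrist"):
    c=bot.calibration(n);print(n,c)
    p,d=bot.camera(n);cv2.imwrite(f"pics/{n}0.png",p[:,:,::-1]);np.save(f"pics/{n}0.npy",d)
E
```

```text
pics
{'clock': 0.0, 'joint_pos': [1.241, 0.241, 0.004, 1.335, -0.0, 1.571], 'joint_vel': [-0.0, -0.0, 0.001, -0.001, -0.001, 0.001], 'tau': [0.0, -37.232, 25.241, 0.017, 0.0, -0.0], 'eef_pos': [0.162, 0.472, 0.247], 'tool_rot': [0.814, 0.581, -0.001, 0.001], 'ft_force': [0.033, -0.29, 0.62], 'ft_torque': [-0.0, 0.053, -0.03], 'grip_width': 0.085}
side {'fovy': 45.8455095661197, 'cx': 260.1087048853316, 'cy': 194.74545401557285, 'origin': array([0.55447705, 0.83435841, 0.67240434]), 'orientation': array([-0.0261947 ,  0.89165731, -0.45173937,  0.01387915])}
top {'fovy': 56.87549036011539, 'cx': 258.1000831991188, 'cy': 189.52534278469588, 'origin': array([0.49780368, 0.0392708 , 0.83484356]), 'orientation': array([-0.70397575,  0.70720913, -0.04067286,  0.05117719])}
wrist {'fovy': 58.08525056882163, 'cx': 255.31866983906124, 'cy': 192.30351854630732, 'origin': array([0.08717346, 0.49717828, 0.37266603]), 'orientation': array([0.80336784, 0.57478443, 0.08980913, 0.12711134])}
```

View pics/side0.png

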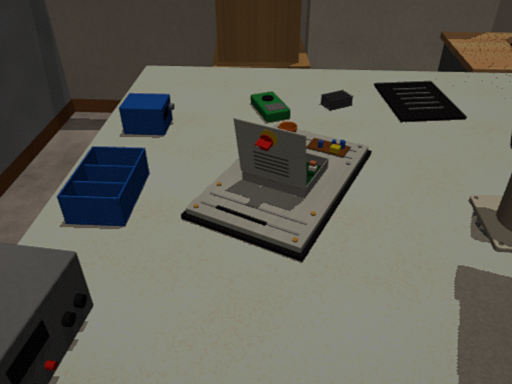

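View pics/top0.png

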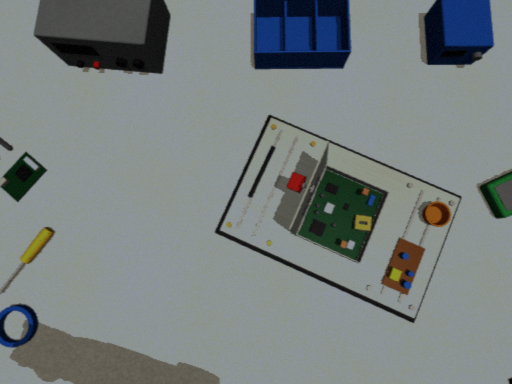

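View pics/wrist0.png

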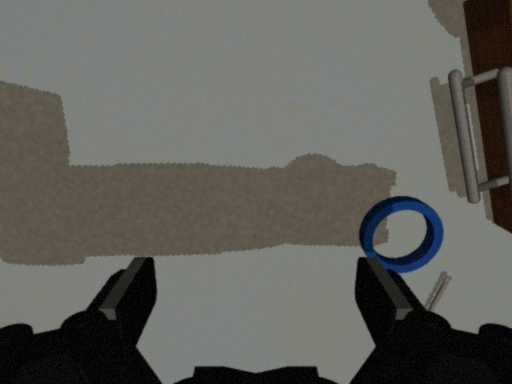

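The top view shows the display rotated. Its corners are near (269,117), (461,197), (414,321) and (217,233). The cover stands roughly upright, with the red wing at (297,182) on its +y side.

```bash
cat > h.py <<'E'
import numpy as np,cv2
from scipy.spatial.transform import Rotation as R
def K(c): 
    f=192/np.tan(np.radians(c["fovy"])/2); return f
def ray(c,u,v):
    f=K(c); return R.from_quat(c["orientation"]).apply([(u-c["cx"])/f,(v-c["cy"])/f,1.])
def onz(c,u,v,z):
    r=ray(c,u,v); o=np.array(c["origin"]); return o+r*(z-o[2])/r[2]
def cloud(c,d):
    f=K(c);v,u=np.mgrid[0:384,0:512]
    p=np.stack([(u-c["cx"])/f*d,(v-c["cy"])/f*d,d],-1)
    return R.from_quat(c["orientation"]).apply(p.reshape(-1,3)).reshape(384,512,3)+c["origin"]
def proj(c,P):
    q=R.from_quat(c["orientation"]).inv().apply(np.atleast_2d(P)-c["origin"]);f=K(c)
    return q[:,:2]/q[:,2:]*f+[c["cx"],c["cy"]]
E
python3 - <<'E'
from h import *
from workcell import bot
im=cv2.imread("pics/top0.png")
cv2.imwrite("pics/t1.png",cv2.resize(im[100:330,205:475],None,fx=2.6,fy=2.6,interpolation=cv2.INTER_CUBIC))
im=cv2.imread("pics/side0.png")
cv2.imwrite("pics/s1.png",cv2.resize(im[110:255,180:380],None,fx=4,fy=4,interpolation=cv2.INTER_CUBIC))
c=bot.calibration("top");d=np.load("pics/top0.npy");P=cloud(c,d)
m=(P[...,2]>0.022)&(P[...,2]<0.04)
mm=m.astype(np.uint8);n,l,s,ce=cv2.connectedComponentsWithStats(mm)
i=1+np.argmax(s[1:,4]);print(s[i])
pts=P[l==i];r=cv2.minAreaRect((pts[:,:2]*1000).astype(np.float32));print(r,np.median(pts[:,2]))
print(cv2.boxPoints(r))
for uv in [(269,116),(462,197),(414,322),(216,233)]: print(onz(c,*uv,0.03))
E
```

```text
[  220   118   241   201 23330]
((547.4075927734375, -134.54266357421875), (470.6027526855469, 290.66015625), 65.60240936279297) 0.029918407577681883
[[ 317.86032  -288.80093 ]
 [ 582.5648   -408.8628  ]
 [ 776.95483    19.715607]
 [ 512.25037   139.77747 ]]
[0.77733623 0.02479256 0.03      ]
[ 0.58341557 -0.41046905  0.03      ]
[ 0.31136006 -0.2861067   0.03      ]
[0.50459993 0.14647386 0.03      ]
```

View pics/t1.png

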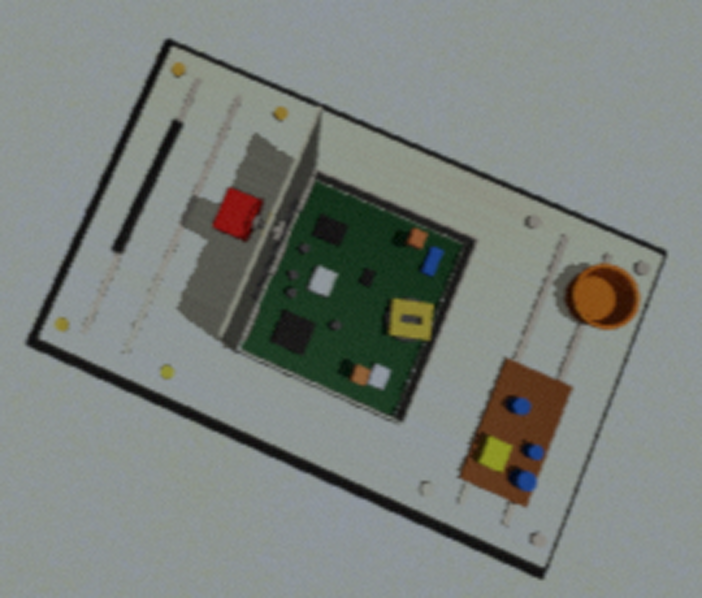

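View pics/s1.png

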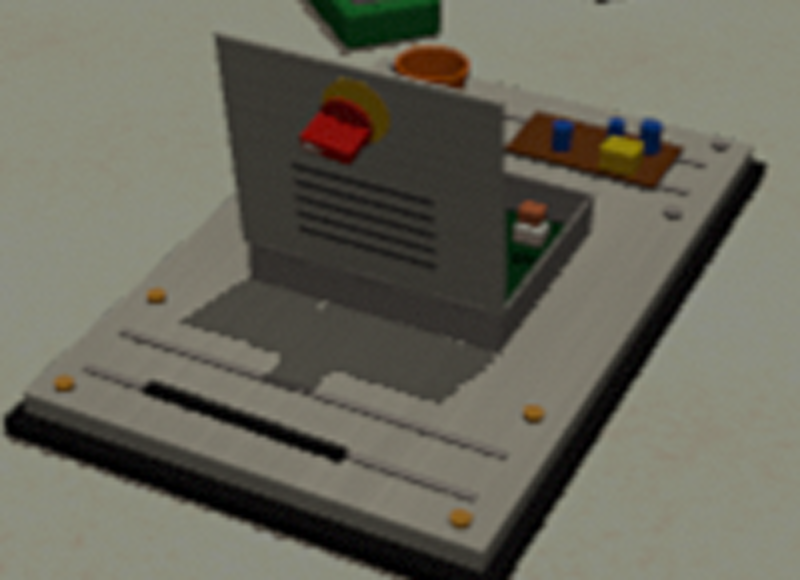

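```bash
python3 - <<'E'
from h import *
from workcell import bot
from scipy.optimize import least_squares
c=bot.calibration("top")
uv=np.array([(318,175),(473,240),(402,419),(238,350)])/2.6+[205,100]-0.3
M=np.array([[.085,.075],[.085,-.075],[-.085,-.075],[-.085,.075]])
W=np.array([onz(c,*p,0.06)[:2] for p in uv])
def T(p,M): 
    a=p[2];return M@np.array([[np.cos(a),np.sin(a)],[-np.sin(a),np.cos(a)]])+p[:2]
s=least_squares(lambda p:(T(p,M)-W).ravel(),[.544,-.131,-.42]);print(s.x,np.round(s.fun*1000,1))
p=s.x
# side camera check: project display corners
C=np.array([[a*.155,b*.245] for a,b in ((1,1),(1,-1),(-1,-1),(-1,1))])
for n in("top","side"):
    c=bot.calibration(n)
    for z in(0,.03): print(n,z,np.round(proj(c,np.c_[T(p,C),np.full(4,z)]),1).tolist())
    im=cv2.imread(f"pics/{n}0.png")
    im=cv2.resize(im,None,fx=3,fy=3)
    for z,Q in((0,C),(.03,C),(.06,M)):
        cv2.polylines(im,[np.round(3*proj(c,np.c_[T(p,Q),np.full(4,z)])+1).astype(int)],True,(0,255,255),1)
    im=im[330:990,600:1400] if n=="top" else im[330:760,530:1150]
    cv2.imwrite(f"pics/{n}ov.png",im[:600])
# wall: red and cover plane from both clouds
for n in("top","side"):
    c=bot.calibration(n);d=np.load(f"pics/{n}0.npy");P=cloud(c,d)
    a=p[2];Rm=np.array([[np.cos(a),np.sin(a)],[-np.sin(a),np.cos(a)]])
    L=P.copy();L[...,:2]=(P[...,:2]-p[:2])@Rm.T
    m=(d>0)&(abs(L[...,0])<.08)&(L[...,1]>.05)&(L[...,1]<.13)&(L[...,2]>.08)&(L[...,2]<.25)
    im=cv2.imread(f"pics/{n}0.png").astype(int)
    red=(im[...,2]>120)&(im[...,1]<60)&(d>0)&(abs(L[...,0])<.1)&(L[...,2]>.1)&(L[...,2]<.26)
    q=L[red];print(n,"red",len(q),q.min(0),q.max(0),q.mean(0))
    q=L[m&~red];print(n,len(q),np.round(np.polyfit(q[:,2]-.06,q[:,1],1),4),q.max(0))
E
```

```text
[ 0.54640575 -0.13252252 -0.4212719 ] [ 6.   3.4  1.2 -4.8 -5.9 -0.9 -1.4  2.3]
top 0 [[267.6, 115.9], [458.6, 196.6], [411.5, 321.8], [214.3, 232.9]]
top 0.03 [[267.7, 111.6], [465.9, 195.1], [417.3, 325.2], [212.5, 232.8]]
side 0 [[180.9, 219.6], [273.6, 130.5], [371.4, 154.4], [303.6, 263.3]]
side 0.03 [[179.5, 209.4], [273.8, 121.8], [372.9, 145.2], [304.4, 252.8]]
top red 158 [-0.01321455  0.11372859  0.17843766] [0.01528723 0.13399712 0.18659883] [0.00121962 0.12470578 0.18281458]
top 780 [0.1984 0.0724] [0.07938792 0.12917437 0.21403036]
side red 78 [-0.01329187  0.11630773  0.18020839] [0.01599474 0.13597784 0.1881313 ] [0.00136474 0.12621872 0.18474062]
side 2837 [0.1741 0.0764] [0.07978649 0.12828468 0.21576805]
```

View pics/topov.png

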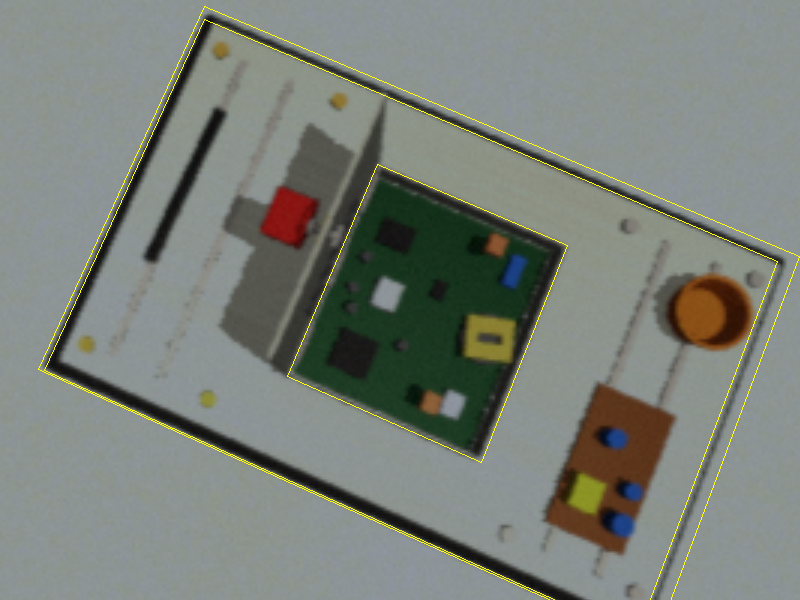

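View pics/sideov.png

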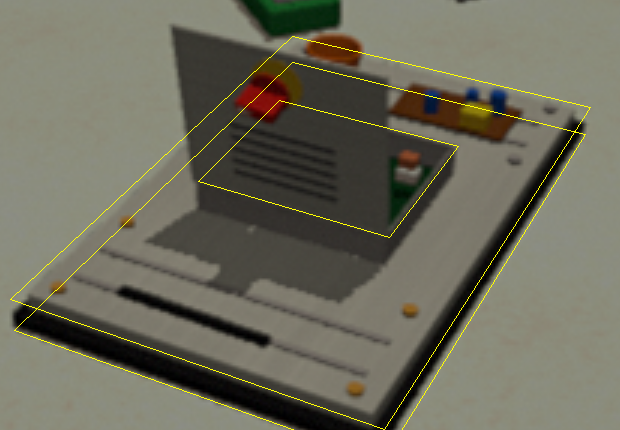

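```bash
cat >> h.py <<'E'
C0=np.array([.5468,-.1348]);A0=-.4213
def L2W(p):
    c,s=np.cos(A0),np.sin(A0); return np.array([C0[0]+c*p[0]-s*p[1],C0[1]+s*p[0]+c*p[1],p[2]])
def W2L(p):
    c,s=np.cos(A0),np.sin(A0); d=np.array(p[:2])-C0; return np.array([c*d[0]+s*d[1],-s*d[0]+c*d[1],p[2]])
def toolrot(turn=0,tilt=0):
    # tool x=display y, tool y=display x, z down; turn clockwise; tilt = cover angle
    B=np.array([[0,1,0],[1,0,0],[0,0,-1.]]).T  # columns tool axes in display
    return R.from_euler('z',A0)*R.from_euler('x',-tilt)*R.from_matrix(B)*R.from_euler('z',turn)
def delta(o,P,Rt):
    R0=R.from_quat(o["tool_rot"])
    return np.round(R0.inv().apply(np.array(P)-o["eef_pos"]),4),np.round((R0.inv()*Rt).as_rotvec(degrees=True),2)
def st(o):
    R0=R.from_quat(o["tool_rot"])
    print("t",round(o["clock"],2),"loc",np.round(W2L(o["eef_pos"]),4),"q",np.round(o["joint_pos"],2),"F",np.round(o["ft_force"],1),"w",round(o["grip_width"],4))
E
python3 - <<'E'
from h import *
from workcell import bot
o=bot.get_obs();st(o)
print(delta(o,L2W([-.05,.16,.215]),toolrot()))
print(W2L(o["eef_pos"]))
E
```

```text
t 0.15 loc [-0.5998  0.3969  0.2476] q [ 1.24  0.24  0.    1.34 -0.    1.57] F [0.3 0.1 0.1] w 0.0856
(array([-0.286 ,  0.5258,  0.0331]), array([0.01, 0.09, 5.24]))
[-0.59975352  0.39685908  0.24763714]
```

Call:
{"api": "jog_arm", "payload": {
  "jaw": [1, 1, 1, 1, 1, 1, 1, 1],
  "linear": [
    [-0.01, 0.02, 0],
    [-0.03, 0.055, 0],
    [-0.05, 0.09, 0],
    [-0.07, 0.125, 0],
    [-0.09, 0.16, 0],
    [-0.11, 0.195, 0],
    [-0.13, 0.23, 0],
    [-0.145, 0.265, 0]
  ],
  "delta_rot": [
    [0, 0, 1],
    [0, 0, 2],
    [0, 0, 3],
    [0, 0, 4],
    [0, 0, 5.2],
    [0, 0, 5.2],
    [0, 0, 5.2],
    [0, 0, 5.2]
  ]
}}

```text
clock: 0.82
eef_pos: [0.3661, 0.2478, 0.2483]
tool_rot: [0.839, 0.544, -0.0, 0.0]
ft_force: [0.3, -0.0, 0.5]
grip_width: -0.0002
```

```bash
python3 - <<'E'
from h import *
from workcell import bot
o=bot.get_obs();st(o)
print(delta(o,L2W([-.05,.16,.215]),toolrot()))
E
```

```text
t 0.82 loc [-0.3214  0.2752  0.2483] q [ 0.6   0.13 -0.14  1.31 -0.    1.02] F [ 0.3 -0.   0.5] w -0.0002
(array([-0.1154,  0.2713,  0.0333]), array([-0.01,  0.04,  0.03]))
```

Call:
{"api": "jog_arm", "payload": {
  "jaw": [1, 1, 1, 1, 1, 1, 1, 1],
  "linear": [
    [-0.016, 0.038, 0],
    [-0.032, 0.076, 0],
    [-0.048, 0.114, 0],
    [-0.064, 0.15, 0.005],
    [-0.08, 0.188, 0.012],
    [-0.096, 0.226, 0.02],
    [-0.108, 0.255, 0.028],
    [-0.115, 0.271, 0.033]
  ],
  "delta_rot": [
    [0, 0, 0],
    [0, 0, 0],
    [0, 0, 0],
    [0, 0, 0],
    [0, 0, 0],
    [0, 0, 0],
    [0, 0, 0],
    [0, 0, 0]
  ]
}}

```text
clock: 1.48
eef_pos: [0.5677, 0.0313, 0.2136]
tool_rot: [0.84, 0.542, -0.001, 0.0]
ft_force: [0.6, 0.6, -0.0]
grip_width: 0.0001
```

```bash
python3 - <<'E'
from h import *
from workcell import bot
o=bot.get_obs();st(o)
cw=bot.calibration("wrist")
for n in("wrist","side"):
    p,d=bot.camera(n);cv2.imwrite(f"pics/{n}2.png",p[:,:,::-1]);np.save(f"pics/{n}2.npy",d)
print(delta(o,L2W([-.05,.16,.215]),toolrot()))
r=.13
for th in(1.75,1.571,1.3,1,.8,.6,.4,.3,.2,.15):
    print(th,np.round([.075-r*np.cos(th)+.003*np.sin(th)+.0145,.06+r*np.sin(th)+.003*np.cos(th)+.017],4))
E
```

```text
t 1.48 loc [-0.0488  0.1601  0.2136] q [ 0.06  0.39  0.13  1.31 -0.    0.48] F [ 0.6  0.6 -0. ] w 0.0001
(array([-0.0001, -0.0012, -0.0014]), array([-0.03,  0.07, -0.16]))
1.75 [0.1156 0.2044]
1.571 [0.0925 0.207 ]
1.3 [0.0576 0.2031]
1 [0.0218 0.188 ]
0.8 [0.0011 0.1723]
0.6 [-0.0161  0.1529]
0.4 [-0.0291  0.1304]
0.3 [-0.0338  0.1183]
0.2 [-0.0373  0.1058]
0.15 [-0.0386  0.0994]
```

View pics/wrist2.png

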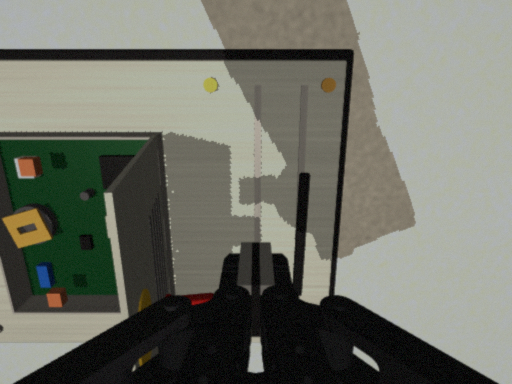

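View pics/side2.png

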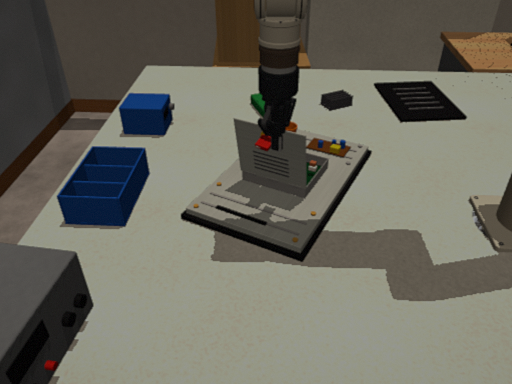

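```bash
python3 - <<'E'
from h import *
from workcell import bot
c=bot.calibration("wrist")
im=cv2.imread("pics/wrist2.png")
d=np.load("pics/wrist2.npy")
for name,u,v,z in(("corner top",349,53,.03),("corner",352,50,0),("tray -x+y?",163,133,.06),("tray",4,134,.06),("tray+x-y",14,310,.06)):
    print(name,np.round(W2L(onz(c,u,v,z)),4))
big=cv2.resize(im[30:330,0:370],None,fx=2.1,fy=2,interpolation=cv2.INTER_CUBIC);cv2.imwrite("pics/w2b.png",big)
P=cloud(c,d); L=np.array([W2L(p) for p in P.reshape(-1,3)]).reshape(P.shape)
m=(d>0)&(abs(L[...,2]-.06)<.004); 
q=L[m];q=q[(abs(q[:,0])<.1)&(q[:,1]<.09)&(q[:,1]>-.1)];print(len(q),np.percentile(q,[2,50,98],axis=0))
m=(d>0)&(L[...,2]>.09)&(L[...,2]<.2)&(L[...,0]<-.02)&(L[...,0]>-.082)&(L[...,1]<.14);m[:, 215:]=0
q=L[m];print(len(q),np.polyfit(q[:,2]-.06,q[:,1],1))
E
```

```text
corner top [-0.1507  0.2372  0.03  ]
corner [-0.1554  0.2472  0.    ]
tray -x+y? [-0.0891  0.0853  0.06  ]
tray [-0.0886 -0.0426  0.06  ]
tray+x-y [ 0.078  -0.0704  0.06  ]
1431 [[-0.08603989 -0.07365601  0.05627735]
 [ 0.01688804 -0.01358739  0.05870708]
 [ 0.08395576  0.0799392   0.06356701]]
3668 [0.16140512 0.07938001]
```

View pics/w2b.png

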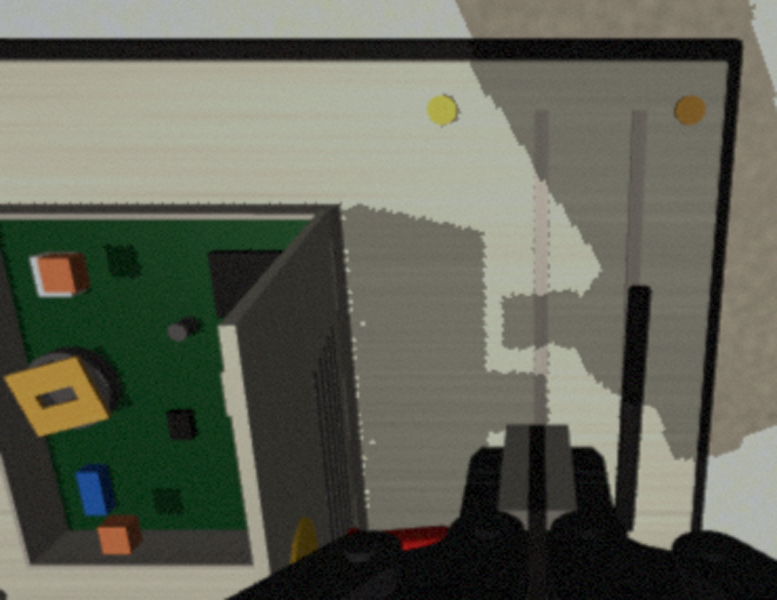

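Call:
{"api": "jog_arm", "payload": {
  "jaw": [1, 1, 1, 1, 1, 1, 1, 1],
  "linear": [
    [-0.012, 0, 0.002],
    [-0.023, 0, 0.004],
    [-0.032, 0, 0.007],
    [-0.039, 0, 0.008],
    [-0.046, 0, 0.009],
    [-0.053, 0, 0.008],
    [-0.06, 0, 0.007],
    [-0.067, 0, 0.007]
  ],
  "delta_rot": [
    [0, 0, 0],
    [0, 0, 0],
    [0, 0, 0],
    [0, 0, 0],
    [0, 0, 0],
    [0, 0, 0],
    [0, 0, 0],
    [0, 0, 0]
  ]
}}

```text
clock: 2.25
eef_pos: [0.5384, -0.0267, 0.2088]
tool_rot: [0.839, 0.544, 0.0, -0.0]
ft_force: [-0.1, 1.8, -0.2]
grip_width: 0.0002
```

```bash
python3 - <<'E'
from h import *
from workcell import bot
o=bot.get_obs();st(o)
for n in("side",):
    p,d=bot.camera(n);cv2.imwrite(f"pics/{n}3.png",cv2.resize(p[60:260,180:400,::-1],None,fx=3,fy=3));np.save(f"pics/{n}3.npy",d)
E
```

```text
t 2.25 loc [-0.0518  0.0952  0.2088] q [-0.05  0.34  0.03  1.27  0.    0.37] F [-0.1  1.8 -0.2] w 0.0002
```

View pics/side3.png

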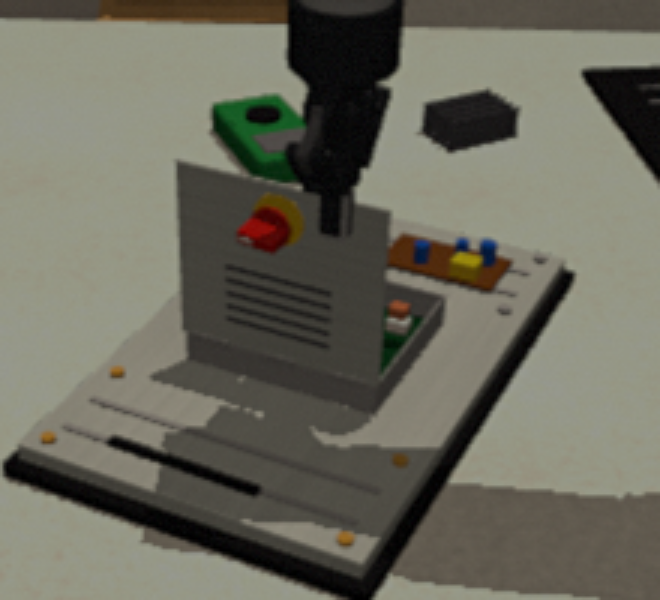

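Call:
{"api": "jog_arm", "payload": {
  "jaw": [1, 1, 1, 1, 1, 1, 1, 1],
  "linear": [
    [-0.008, 0, 0],
    [-0.0165, 0, 0.0],
    [-0.0255, 0, 0.0015],
    [-0.034, 0, 0.003],
    [-0.0425, 0, 0.0055],
    [-0.051, 0, 0.0085],
    [-0.059, 0, 0.012],
    [-0.067, 0, 0.016]
  ],
  "delta_rot": [
    [0, 0, 0],
    [0, 0, 0],
    [0, 0, 0],
    [0, 0, 0],
    [0, 0, 0],
    [0, 0, 0],
    [0, 0, 0],
    [0, 0, 0]
  ]
}}

```text
clock: 2.97
eef_pos: [0.5112, -0.089, 0.1922]
tool_rot: [0.839, 0.544, 0.0, 0.0]
ft_force: [1.3, 0.4, 2.1]
grip_width: -0.0001
```

```bash
python3 - <<'E'
from h import *
from workcell import bot
o=bot.get_obs();st(o)
for n in("side",):
    p,d=bot.camera(n);cv2.imwrite(f"pics/{n}4.png",cv2.resize(p[60:260,180:400,::-1],None,fx=3,fy=3));np.save(f"pics/{n}4.npy",d)
E
```

```text
t 2.97 loc [-0.0512  0.0272  0.1922] q [-0.17  0.31 -0.05  1.21 -0.    0.25] F [1.3 0.4 2.1] w -0.0001
```

View pics/side4.png

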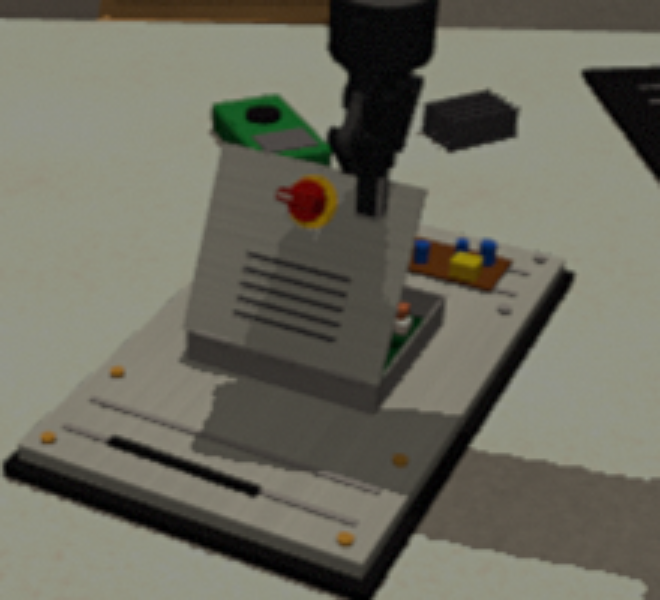

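Call:
{"api": "jog_arm", "payload": {
  "jaw": [1, 1, 1, 1, 1, 1, 1, 1],
  "linear": [
    [-0.0075, 0, 0.0045],
    [-0.0145, 0, 0.0095],
    [-0.021, 0, 0.015],
    [-0.0275, 0, 0.0205],
    [-0.033, 0, 0.0265],
    [-0.038, 0, 0.033],
    [-0.043, 0, 0.04],
    [-0.047, 0, 0.047]
  ],
  "delta_rot": [
    [0, 0, 0],
    [0, 0, 0],
    [0, 0, 0],
    [0, 0, 0],
    [0, 0, 0],
    [0, 0, 0],
    [0, 0, 0],
    [0, 0, 0]
  ]
}}

```text
clock: 3.68
eef_pos: [0.4918, -0.1313, 0.1444]
tool_rot: [0.839, 0.544, -0.0, -0.0]
ft_force: [0.3, 0.4, 1.0]
grip_width: 0.0002
```

```bash
python3 - <<'E'
from h import *
from workcell import bot
o=bot.get_obs();st(o)
for n in("side",):
    p,d=bot.camera(n);cv2.imwrite(f"pics/{n}5.png",cv2.resize(p[60:260,180:400,::-1],None,fx=3,fy=3));np.save(f"pics/{n}5.npy",d)
r=.13
for th in(.5,.45,.4,.35,.3,.26,.22,.18,.16,.14): print(th,np.round([.0895-r*np.cos(th)+.003*np.sin(th),.077+r*np.sin(th)+.003*np.cos(th)],4))
E
```

```text
t 3.68 loc [-0.0516 -0.0193  0.1444] q [-0.26  0.33 -0.16  1.09 -0.    0.16] F [0.3 0.4 1. ] w 0.0002
0.5 [-0.0231  0.142 ]
0.45 [-0.0263  0.1362]
0.4 [-0.0291  0.1304]
0.35 [-0.0316  0.1244]
0.3 [-0.0338  0.1183]
0.26 [-0.0354  0.1133]
0.22 [-0.0367  0.1083]
0.18 [-0.0379  0.1032]
0.16 [-0.0384  0.1007]
0.14 [-0.0388  0.0981]
```

View pics/side5.png

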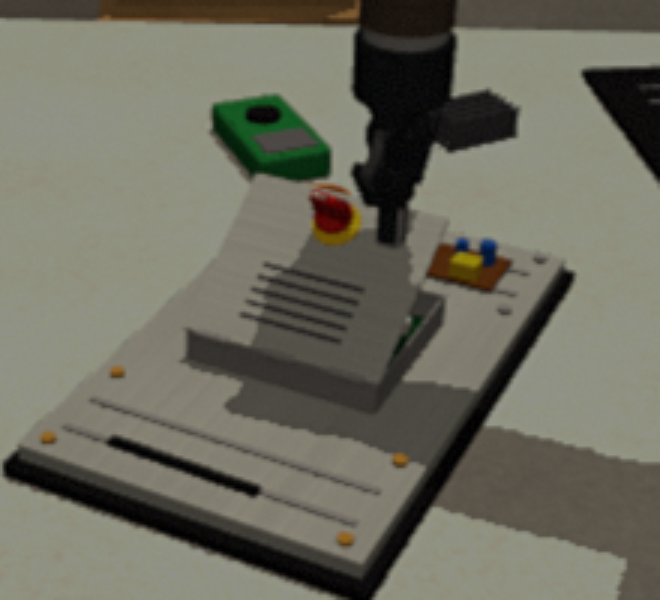

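Call:
{"api": "jog_arm", "payload": {
  "jaw": [1, 1, 1, 1, 1, 1, 1, 1],
  "linear": [
    [-0.004, 0, 0.006],
    [-0.007, 0, 0.012],
    [-0.01, 0, 0.018],
    [-0.0125, 0, 0.024],
    [-0.014, 0, 0.029],
    [-0.0155, 0, 0.034],
    [-0.017, 0, 0.038],
    [-0.0175, 0, 0.041]
  ],
  "delta_rot": [
    [0, 0, 0],
    [0, 0, 0],
    [0, 0, 0],
    [0, 0, 0],
    [0, 0, 0],
    [0, 0, 0],
    [0, 0, 0],
    [0, 0, 0]
  ]
}}

```text
clock: 4.4
eef_pos: [0.485, -0.1469, 0.1038]
tool_rot: [0.839, 0.544, -0.0, -0.0]
ft_force: [0.2, -0.0, 0.9]
grip_width: 0.0002
```

```bash
python3 - <<'E'
from h import *
from workcell import bot
o=bot.get_obs();st(o)
c=bot.calibration("wrist")
p,d=bot.camera("wrist");cv2.imwrite("pics/w6.png",p[:,:,::-1])
P=cloud(c,d); L=np.array([W2L(q) for q in P.reshape(-1,3)]).reshape(P.shape)
m=(d>0)&(L[...,2]>.06)&(L[...,2]<.12)&(L[...,0]<-.055)&(L[...,0]>-.082)&(L[...,1]<.06)&(L[...,1]>-.07)
q=L[m];print(len(q),np.polyfit(q[:,1]-.075,q[:,2],1))
p,d=bot.camera("side");cv2.imwrite("pics/s6.png",cv2.resize(p[60:260,180:400,::-1],None,fx=3,fy=3))
c=bot.calibration("side")
P=cloud(c,d); L=np.array([W2L(q) for q in P.reshape(-1,3)]).reshape(P.shape)
m=(d>0)&(L[...,2]>.06)&(L[...,2]<.12)&(L[...,0]<.08)&(L[...,0]>.03)&(L[...,1]<.06)&(L[...,1]>-.07)
q=L[m];print(len(q),np.polyfit(q[:,1]-.075,q[:,2],1))
E
```

```text
t 4.4 loc [-0.0514 -0.0364  0.1038] q [-0.29  0.37 -0.22  0.99 -0.    0.13] F [ 0.2 -0.   0.9] w 0.0002
16328 [-0.25144772  0.06101782]
668 [-0.19299517  0.06510865]
```

View pics/w6.png

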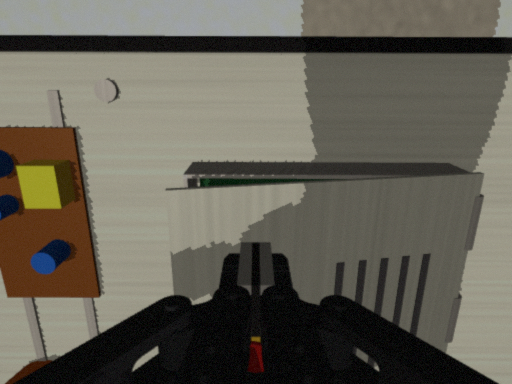

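View pics/s6.png

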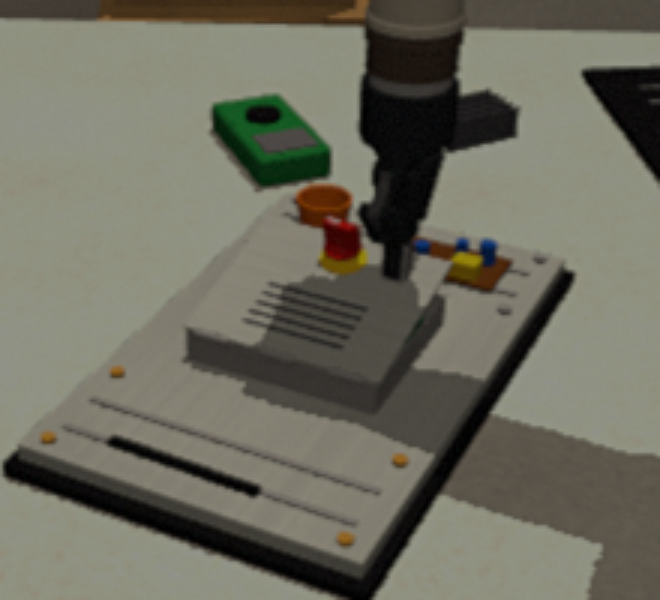

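Call:
{"api": "jog_arm", "payload": {
  "jaw": [1, 1, 1, 1, 1, 1, 1, 1],
  "linear": [
    [0, 0, 0.003],
    [0, 0, 0.006],
    [0, 0, 0.009],
    [0, 0, 0.009],
    [0, 0, 0],
    [0, 0, -0.03],
    [0, 0, -0.06],
    [0, 0, -0.09]
  ],
  "delta_rot": [
    [0, 0, 0],
    [0, 0, 0],
    [0, 0, 0],
    [0, 0, 0],
    [0, 0, 0],
    [0, 0, 0],
    [0, 0, 0],
    [0, 0, 0]
  ]
}}

```text
clock: 5.17
eef_pos: [0.4847, -0.1466, 0.1959]
tool_rot: [0.839, 0.544, -0.0, -0.0]
ft_force: [1.2, 0.5, 0.1]
grip_width: -0.0002
```

Call:
{"api": "jog_arm", "payload": {
  "jaw": [0.5, 0.5, 0.5, 0.5, 0.5, 0.5, 0.5, 0.5],
  "linear": [
    [0, 0.03, -0.01],
    [0, 0.06, -0.01],
    [0, 0.09, -0.01],
    [-0.005, 0.11, -0.01],
    [-0.01, 0.12, -0.01],
    [-0.01, 0.12, -0.01],
    [-0.01, 0.12, -0.01],
    [-0.01, 0.12, -0.01]
  ],
  "delta_rot": [
    [0, 0, 0],
    [0, 0, 0],
    [0, 0, 0],
    [0, 0, 0],
    [0, 0, 0],
    [0, 0, 0],
    [0, 0, 0],
    [0, 0, 0]
  ]
}}

```text
clock: 5.83
eef_pos: [0.5899, -0.2044, 0.2045]
tool_rot: [0.839, 0.544, -0.0, -0.0]
ft_force: [-0.1, 0.3, 0.4]
grip_width: 0.0426
```

```bash
python3 - <<'E'
from h import *
from workcell import bot
o=bot.get_obs();st(o)
c=bot.calibration("wrist")
p,d=bot.camera("wrist");cv2.imwrite("pics/w7.png",p[:,:,::-1]);np.save("pics/w7.npy",d);np.save("pics/w7c.npy",c,allow_pickle=True)
P=cloud(c,d); L=np.array([W2L(q) for q in P.reshape(-1,3)]).reshape(P.shape);np.save("pics/w7L.npy",L)
m=(d>0)&(L[...,2]>.06)&(L[...,2]<.09)&(L[...,0]<.08)&(L[...,0]>-.08)&(L[...,1]<.06)&(L[...,1]>-.07)&~((abs(L[...,0])<.03)&(L[...,1]<-.01))
q=L[m];print(len(q),np.polyfit(q[:,1]-.075,q[:,2],1))
p=p.astype(int);red=(p[...,0]>100)&(p[...,1]<60)&(p[...,2]<60)&(d>0)
q=L[red];print(len(q),np.percentile(q,[1,50,99],axis=0))
t=q[q[:,2]>np.percentile(q[:,2],99)-.003];print(len(t),t.min(0),t.max(0),cv2.minAreaRect((t[:,:2]*1000).astype(np.float32)))
E
```

```text
t 5.83 loc [ 0.0678 -0.0459  0.2045] q [-0.33  0.51  0.29  1.35  0.    0.09] F [-0.1  0.3  0.4] w 0.0426
28161 [-0.1203721   0.06286317]
1642 [[-0.03177902 -0.2065253   0.03463383]
 [-0.00097085 -0.04837769  0.09377342]
 [ 0.10472476 -0.0311842   0.11726534]]
644 [-0.01549795 -0.04960527  0.11431805] [ 0.01584918 -0.03833404  0.11786455] ((0.10958671569824219, -43.96073532104492), (9.078903198242188, 31.083415985107422), 84.05880737304688)
```

View pics/w7.png

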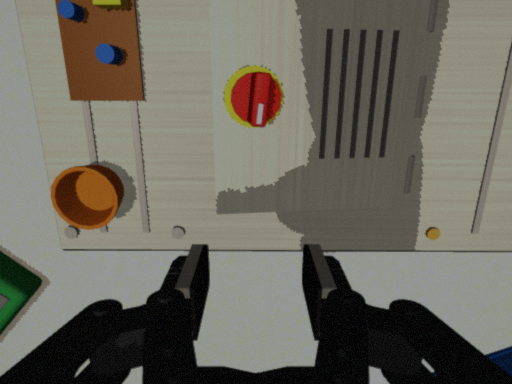

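```bash
python3 - <<'E'
from h import *
from workcell import bot
L=np.load("pics/w7L.npy");im=cv2.imread("pics/w7.png");cv2.imwrite("pics/w7b.png",cv2.resize(im[50:145,200:310],None,fx=6,fy=6,interpolation=cv2.INTER_CUBIC))
m=(abs(L[...,0])<.03)&(L[...,1]>-.07)&(L[...,1]<-.02)&(L[...,2]>.112)
q=L[m][:,:2];print(len(q));q=q-q.mean(0);w,v=np.linalg.eigh(q.T@q);print(v[:,1],np.degrees(np.arctan2(v[1,1],v[0,1])))
o=bot.get_obs()
for h in(.04,.005): 
  n=np.array([0,np.sin(.12),np.cos(.12)]);g=np.array([0,-.0455,.1052])+h*n
  print(g,delta(o,L2W(g),toolrot(0,.12)))
E
```

```text
1678
[-0.99853683 -0.05407578] -176.9001740113246
[ 0.         -0.04071151  0.14491235] (array([ 0.0052, -0.0677,  0.0598]), array([-0.02, -6.88,  0.06]))
[ 0.         -0.04490144  0.11016404] (array([ 0.001 , -0.0677,  0.0946]), array([-0.02, -6.88,  0.06]))
```

View pics/w7b.png

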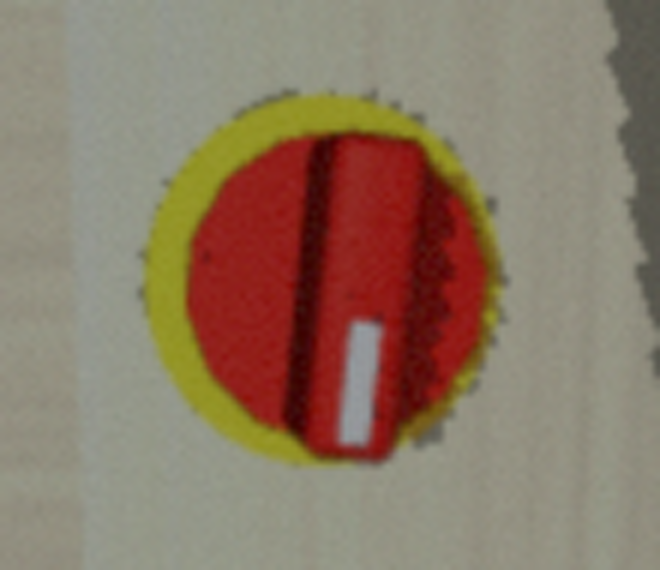

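Call:
{"api": "jog_arm", "payload": {
  "jaw": [0.55, 0.55, 0.55, 0.55, 0.55, 0.55, 0.55, 0.55],
  "linear": [
    [0.001, -0.015, 0],
    [0.002, -0.035, 0],
    [0.004, -0.055, 0.015],
    [0.005, -0.066, 0.03],
    [0.005, -0.068, 0.045],
    [0.005, -0.068, 0.06],
    [0.005, -0.068, 0.06],
    [0.005, -0.068, 0.06]
  ],
  "delta_rot": [
    [0, 0, 0],
    [0, -2, 1],
    [0, -4, 3],
    [0.3, -6.9, 5.5],
    [0.3, -6.9, 5.5],
    [0.3, -6.9, 5.5],
    [0.3, -6.9, 5.5],
    [0.3, -6.9, 5.5]
  ]
}}

```text
clock: 6.55
eef_pos: [0.5295, -0.1719, 0.1443]
tool_rot: [0.863, 0.502, -0.052, 0.03]
ft_force: [0.3, -0.3, 0.7]
grip_width: 0.0384
```

```bash
python3 - <<'E'
from h import *
from workcell import bot
o=bot.get_obs();st(o)
p,d=bot.camera("wrist");cv2.imwrite("pics/w8.png",p[:,:,::-1])
n=np.array([0,np.sin(.12),np.cos(.12)]);g=np.array([0,-.0455,.1052])+.006*n
print(g,delta(o,L2W(g),toolrot(.096,.12)))
E
```

```text
t 6.55 loc [-0.0006 -0.041   0.1443] q [-0.25  0.44  0.01  1.17 -0.12  0.26] F [ 0.3 -0.3  0.7] w 0.0384
[ 0.         -0.04478173  0.11115685] (array([0.0003, 0.001 , 0.0334]), array([-0.71,  0.08,  0.12]))
```

View pics/w8.png

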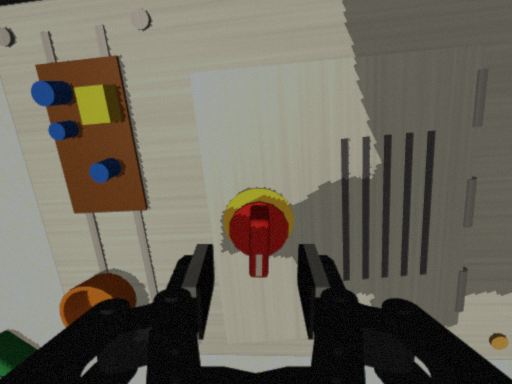

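Call:
{"api": "jog_arm", "payload": {
  "jaw": [0.55, 0.55, 0.55, 0.55, 0.55, 1, 1, 1],
  "linear": [
    [0, 0.001, 0.008],
    [0, 0.001, 0.016],
    [0, 0.001, 0.024],
    [0, 0.001, 0.033],
    [0, 0.001, 0.033],
    [0, 0.001, 0.033],
    [0, 0.001, 0.033],
    [0, 0.001, 0.033]
  ],
  "delta_rot": [
    [-0.7, 0, 0],
    [-0.7, 0, 0],
    [-0.7, 0, 0],
    [-0.7, 0, 0],
    [-0.7, 0, 0],
    [-0.7, 0, 0],
    [-0.7, 0, 0],
    [-0.7, 0, 0]
  ]
}}

```text
clock: 7.27
eef_pos: [0.5302, -0.1754, 0.1116]
tool_rot: [0.862, 0.503, -0.047, 0.035]
ft_force: [1.0, 2.9, -2.4]
grip_width: 0.0086
```

```bash
python3 - <<'E'
from h import *
from workcell import bot
o=bot.get_obs();st(o)
p,d=bot.camera("side");cv2.imwrite("pics/s9.png",cv2.resize(p[60:260,180:400,::-1],None,fx=3,fy=3))
p,d=bot.camera("wrist");cv2.imwrite("pics/w9.png",p[:,:,::-1])
E
```

```text
t 7.27 loc [ 0.0015 -0.0439  0.1116] q [-0.26  0.46 -0.05  1.08 -0.12  0.26] F [ 1.   2.9 -2.4] w 0.0086
```

View pics/s9.png

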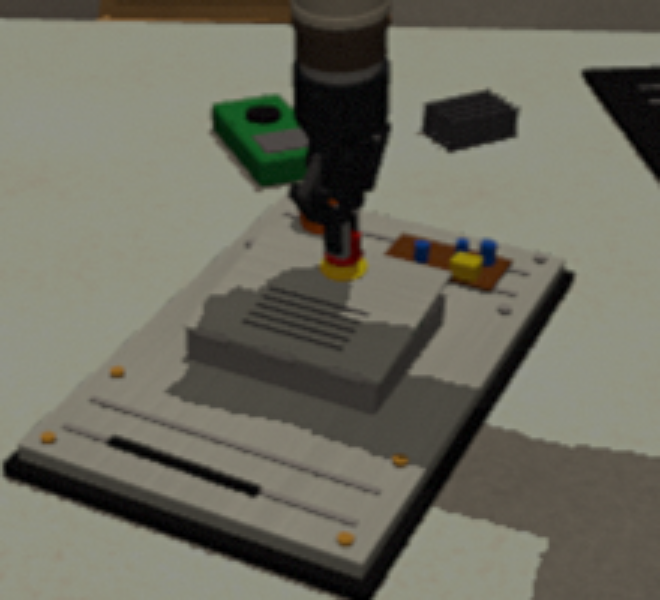

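View pics/w9.png

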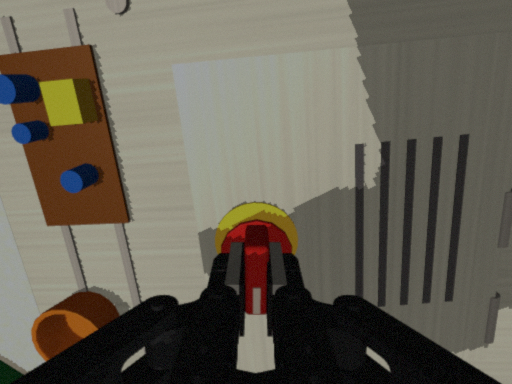

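```bash
cat >> h.py <<'E'
def tcp(th,s,h=.006):
    r=.003+.0275-s+h
    return np.array([0,.075-.125*np.cos(th)+r*np.sin(th),.06+.125*np.sin(th)+r*np.cos(th)])
E
python3 - <<'E'
from h import *
from workcell import bot
o=bot.get_obs();st(o)
off=W2L(o["eef_pos"])-tcp(.12,0);print(off)
for th,s in((.1,.003),(.08,.008),(.06,.0115),(.03,.0115),(0,.0115)):
    print(th,tcp(th,s),delta(o,L2W(tcp(th,s)+[off[0],0,0]),toolrot(.096,th)))
E
```

```text
t 7.37 loc [ 0.0015 -0.0439  0.1116] q [-0.26  0.46 -0.05  1.08 -0.12  0.26] F [ 2.1  4.4 -1.9] w 0.0086
[0.00146194 0.00087123 0.00039847]
0.1 [ 0.         -0.0460311   0.10581182] (array([-0.0015,  0.0001,  0.006 ]), array([0.2 , 1.05, 0.12]))
0.08 [ 0.         -0.04732264  0.09839819] (array([-0.0019,  0.0002,  0.0135]), array([0.31, 2.19, 0.12]))
0.06 [ 0.         -0.04827597  0.09245051] (array([-0.0021,  0.0002,  0.0195]), array([0.42, 3.33, 0.12]))
0.03 [ 0.         -0.04919387  0.08873819] (array([-0.0026,  0.0002,  0.0233]), array([0.58, 5.04, 0.12]))
0 [ 0.    -0.05   0.085] (array([-0.0029,  0.0002,  0.0271]), array([0.74, 6.75, 0.13]))
```

Call:
{"api": "jog_arm", "payload": {
  "jaw": [1, 1, 1, 1, 1, 1, 1, 1],
  "linear": [
    [-0.001, 0, 0.003],
    [-0.0015, 0, 0.006],
    [-0.0015, 0, 0.009],
    [-0.002, 0, 0.0115],
    [-0.002, 0, 0.0135],
    [-0.002, 0, 0.016],
    [-0.002, 0, 0.018],
    [-0.002, 0, 0.0195]
  ],
  "delta_rot": [
    [0, 0.5, 0],
    [0.2, 1, 0],
    [0.2, 1.5, 0],
    [0.2, 1.8, 0],
    [0.3, 2.2, 0],
    [0.3, 2.6, 0],
    [0.4, 3, 0],
    [0.4, 3.3, 0]
  ]
}}

```text
clock: 8.03
eef_pos: [0.5288, -0.1787, 0.0934]
tool_rot: [0.863, 0.504, -0.024, 0.018]
ft_force: [0.9, 6.7, 2.8]
grip_width: 0.0086
```

```bash
python3 - <<'E'
from h import *
from workcell import bot
o=bot.get_obs();st(o)
p,d=bot.camera("side");cv2.imwrite("pics/s10.png",cv2.resize(p[100:200,220:370,::-1],None,fx=5,fy=5))
p,d=bot.camera("wrist");cv2.imwrite("pics/w10.png",p[:,:,::-1])
E
```

```text
t 8.03 loc [ 0.0015 -0.0474  0.0934] q [-0.3   0.47 -0.09  1.02 -0.06  0.22] F [0.9 6.7 2.8] w 0.0086
```

View pics/s10.png

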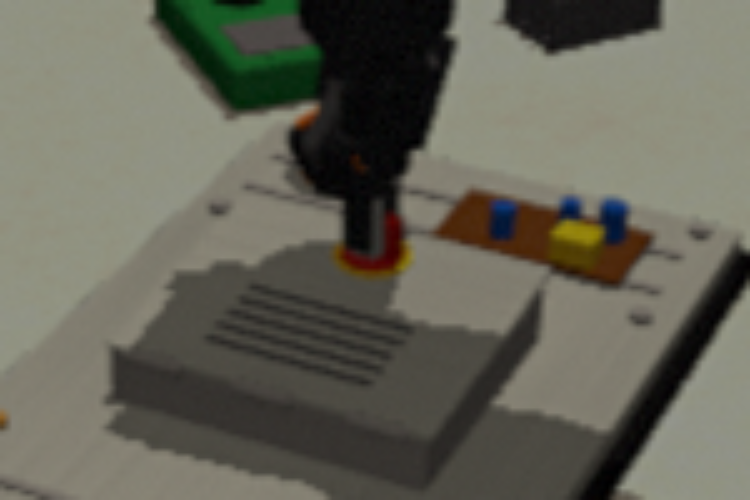

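View pics/w10.png

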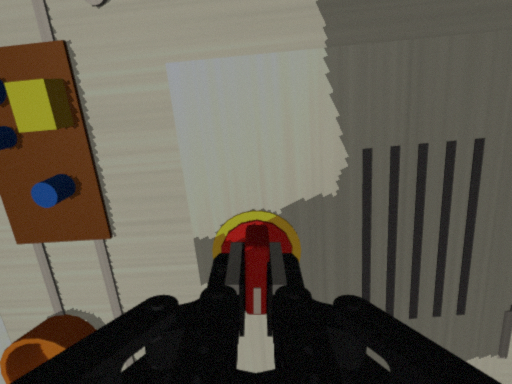

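Call:
{"api": "jog_arm", "payload": {
  "jaw": [1, 1, 1, 1, 1, 1, 1, 1],
  "linear": [
    [0.001, 0, 0.001],
    [0.0015, 0, 0.002],
    [0.0015, 0, 0.003],
    [0.0015, 0, 0.004],
    [0.0015, 0, 0.004],
    [0.0015, 0, 0.004],
    [0.0015, 0, 0.004],
    [0.0015, 0, 0.004]
  ],
  "delta_rot": [
    [0, 0.3, 0],
    [0, 0.6, 0],
    [0, 0.6, 0],
    [0, 0.6, 0],
    [0, 0.6, 3],
    [0, 0.6, 6],
    [0, 0.6, 9],
    [0, 0.6, 12]
  ]
}}

```text
clock: 8.8
eef_pos: [0.5286, -0.1791, 0.0922]
tool_rot: [0.912, 0.409, -0.018, 0.019]
ft_force: [-4.3, 6.4, 19.9]
grip_width: 0.0087
```

```bash
cat >>h.py <<'E'
def fl(o):
    st(o);f=o["ft_force"];c,s=np.cos(A0),np.sin(A0)
    R0=R.from_quat(o["tool_rot"]);rel=toolrot(0,0).inv()*R0
    e=rel.as_euler('zyx');print("Fdisp",np.round([c*f[0]+s*f[1],-s*f[0]+c*f[1],f[2]],1),"turn",round(e[0],3),"tau",np.round(o["ft_torque"],2),"tilt~", np.round(R.from_euler('z',-A0).apply(-R0.apply([0,0,1])),3))
E
python3 - <<'E'
from h import *
from workcell import bot
o=bot.get_obs();fl(o)
E
```

```text
t 8.8 loc [ 0.0015 -0.0479  0.0922] q [-0.3   0.47 -0.09  1.01 -0.05  0.43] F [-4.3  6.4 19.9] w 0.0087
Fdisp [-6.5  4.1 19.9] turn 0.306 tau [ 1.45  1.01 -0.02] tilt~ [-0.005  0.052  0.999]
```

Call:
{"api": "jog_arm", "payload": {
  "jaw": [1, 1, 1, 1, 1, 1, 1, 1],
  "linear": [
    [0, -0.001, 0],
    [0, -0.001, 0],
    [0, -0.001, 0],
    [0, -0.001, 0],
    [0, -0.001, 0],
    [0, -0.001, 0],
    [0, -0.001, 0],
    [0, -0.001, 0]
  ],
  "delta_rot": [
    [0, 0, 2],
    [0, 0, 4],
    [0, 0, 6],
    [0, 0, 8],
    [0, 0, 10],
    [0, 0, 12],
    [0, 0, 12],
    [0, 0, 12]
  ]
}}

```text
clock: 9.47
eef_pos: [0.5283, -0.1792, 0.0921]
tool_rot: [0.95, 0.313, -0.016, 0.022]
ft_force: [-5.8, 2.4, 18.1]
grip_width: 0.0087
```

```bash
python3 - <<'E'
from h import *
from workcell import bot
o=bot.get_obs();fl(o)
p,d=bot.camera("wrist");cv2.imwrite("pics/w11.png",p[:,:,::-1])
E
```

```text
t 9.47 loc [ 0.0013 -0.0481  0.0921] q [-0.3   0.47 -0.09  1.01 -0.05  0.64] F [-5.8  2.4 18.1] w 0.0087
Fdisp [-6.3 -0.2 18.1] turn 0.513 tau [ 0.26  1.47 -0.14] tilt~ [-0.006  0.053  0.999]
```

View pics/w11.png

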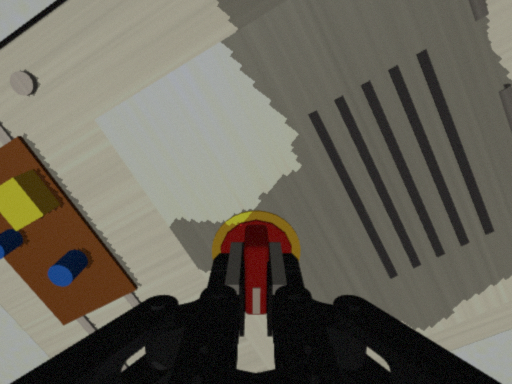

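Grip is aligned and turning freely, with the bar standing on the plate at about 18 N. I keep turning in small steps.

Call:
{"api": "jog_arm", "payload": {
  "jaw": [1, 1, 1, 1, 1, 1, 1, 1],
  "linear": [
    [0, -0.0005, 0],
    [0, -0.001, 0],
    [0, -0.001, 0],
    [0, -0.001, 0],
    [0, -0.001, 0],
    [0, -0.001, 0],
    [0, -0.001, 0],
    [0, -0.001, 0]
  ],
  "delta_rot": [
    [0, 0, 2],
    [0, 0, 4],
    [0, 0, 6],
    [0, 0, 8],
    [0, 0, 9],
    [0, 0, 9],
    [0, 0, 9],
    [0, 0, 9]
  ]
}}

```text
clock: 10.18
eef_pos: [0.528, -0.1792, 0.092]
tool_rot: [0.971, 0.237, -0.014, 0.024]
ft_force: [-1.8, 1.8, 14.8]
grip_width: 0.0086
```

```bash
python3 - <<'E'
from h import *
from workcell import bot
o=bot.get_obs();fl(o)
E
```

```text
t 10.18 loc [ 0.001  -0.0482  0.092 ] q [-0.3   0.47 -0.1   1.01 -0.06  0.79] F [-1.8  1.8 14.8] w 0.0086
Fdisp [-2.4  0.9 14.8] turn 0.671 tau [ 0.38  0.71 -0.06] tilt~ [-0.007  0.055  0.998]
```

Call:
{"api": "jog_arm", "payload": {
  "jaw": [1, 1, 1, 1, 1, 1, 1, 1],
  "linear": [
    [0, 0, 0],
    [0, 0, 0],
    [0, 0, 0],
    [0, 0, 0],
    [0, 0, 0],
    [0, 0, 0],
    [0, 0, 0],
    [0, 0, 0]
  ],
  "delta_rot": [
    [0, 0, 2],
    [0, 0, 4],
    [0, 0, 6],
    [0, 0, 8],
    [0, 0, 9],
    [0, 0, 9],
    [0, 0, 9],
    [0, 0, 9]
  ]
}}

```text
clock: 10.85
eef_pos: [0.5277, -0.1793, 0.0916]
tool_rot: [0.987, 0.16, -0.012, 0.025]
ft_force: [-3.8, -0.6, 14.0]
grip_width: 0.0086
```

```bash
python3 - <<'E'
from h import *
from workcell import bot
o=bot.get_obs();fl(o)
E
```

```text
t 10.85 loc [ 0.0008 -0.0484  0.0916] q [-0.3   0.47 -0.1   1.01 -0.06  0.95] F [-3.8 -0.6 14. ] w 0.0086
Fdisp [-3.2 -2.  14. ] turn 0.828 tau [ 0.12  0.93 -0.06] tilt~ [-0.006  0.055  0.998]
```

Call:
{"api": "jog_arm", "payload": {
  "jaw": [1, 1, 1, 1, 1, 1, 1, 1],
  "linear": [
    [0, 0, 0.001],
    [0, 0, 0.001],
    [0, 0, 0.001],
    [0, 0, 0.001],
    [0, 0, 0.001],
    [0, 0, 0.001],
    [0, 0, 0.001],
    [0, 0, 0.001]
  ],
  "delta_rot": [
    [0, 0, 2],
    [0, 0, 4],
    [0, 0, 6],
    [0, 0, 8],
    [0, 0, 9],
    [0, 0, 9],
    [0, 0, 9],
    [0, 0, 9]
  ]
}}

```text
clock: 11.52
eef_pos: [0.5274, -0.1794, 0.0895]
tool_rot: [0.996, 0.082, -0.011, 0.025]
ft_force: [-1.1, -0.9, 8.2]
grip_width: 0.0087
```

```bash
python3 - <<'E'
from h import *
from workcell import bot
o=bot.get_obs();fl(o)
E
```

```text
t 11.52 loc [ 0.0006 -0.0486  0.0895] q [-0.3   0.47 -0.1   1.   -0.06  1.11] F [-1.1 -0.9  8.2] w 0.0087
Fdisp [-0.7 -1.3  8.2] turn 0.986 tau [ 0.11  0.51 -0.07] tilt~ [-0.005  0.055  0.998]
```

Call:
{"api": "jog_arm", "payload": {
  "jaw": [1, 1, 1, 1, 1, 1, 1, 1],
  "linear": [
    [0, 0, 0.001],
    [0, 0, 0.002],
    [0, 0, 0.003],
    [0, 0.0005, 0.004],
    [0, 0.0005, 0.005],
    [-0.0005, 0.0005, 0.006],
    [-0.0005, 0.0005, 0.006],
    [-0.0005, 0.0005, 0.006]
  ],
  "delta_rot": [
    [0.3, 0.2, 0],
    [0.7, 0.4, 0],
    [1.1, 0.7, 0],
    [1.5, 1.0, 0],
    [2, 1.3, 0],
    [2.5, 1.6, 0],
    [2.6, 1.7, 0],
    [2.6, 1.7, 0]
  ]
}}

```text
clock: 12.18
eef_pos: [0.5269, -0.1807, 0.085]
tool_rot: [0.997, 0.082, 0.002, 0.002]
ft_force: [-5.7, 0.5, 15.9]
grip_width: 0.0089
```

```bash
python3 - <<'E'
from h import *
from workcell import bot
o=bot.get_obs();fl(o)
p,d=bot.camera("side");cv2.imwrite("pics/s12.png",cv2.resize(p[100:200,220:370,::-1],None,fx=5,fy=5))
E
```

```text
t 12.18 loc [ 0.0006 -0.05    0.085 ] q [-0.33  0.47 -0.11  0.98 -0.    1.08] F [-5.7  0.5 15.9] w 0.0089
Fdisp [-5.4 -1.9 15.9] turn 0.986 tau [0.01 1.22 0.01] tilt~ [-0.006  0.001  1.   ]
```

View pics/s12.png

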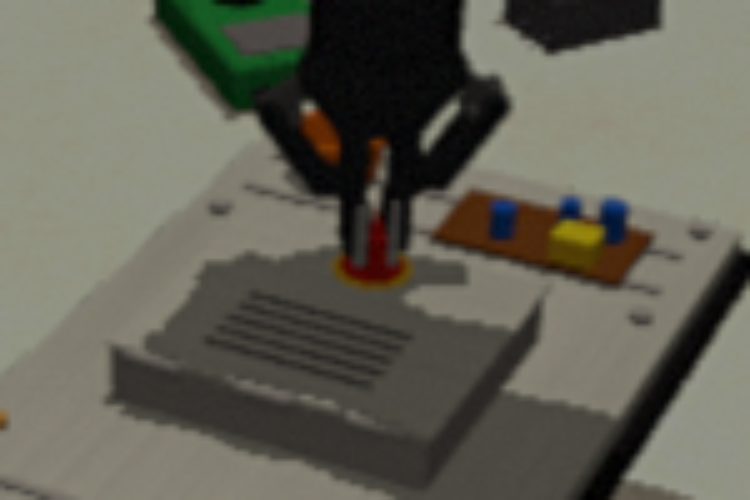

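Call:
{"api": "jog_arm", "payload": {
  "jaw": [1, 1, 1, 1, 1, 1, 1, 1],
  "linear": [
    [0, -0.0005, 0.001],
    [0, -0.0005, 0.0015],
    [0, -0.0005, 0.0015],
    [0, -0.0005, 0.0015],
    [0, -0.0005, 0.0015],
    [0, -0.0005, 0.0015],
    [0, -0.0005, 0.0015],
    [0, -0.0005, 0.0015]
  ],
  "delta_rot": [
    [0, 0, 0],
    [0, 0, 0],
    [0, 0, 3],
    [0, 0, 6],
    [0, 0, 9],
    [0, 0, 13],
    [0, 0, 17],
    [0, 0, 21]
  ]
}}

```text
clock: 12.9
eef_pos: [0.5264, -0.1806, 0.0848]
tool_rot: [0.995, -0.103, 0.003, 0.002]
ft_force: [-9.2, -0.4, 26.2]
grip_width: 0.0084
```

```bash
python3 - <<'E'
from h import *
from workcell import bot
o=bot.get_obs();fl(o)
E
```

```text
t 12.9 loc [ 0.0001 -0.0501  0.0848] q [-0.33  0.47 -0.11  0.98 -0.    1.45] F [-9.2 -0.4 26.2] w 0.0084
Fdisp [-8.3 -4.1 26.2] turn 1.356 tau [-0.01  2.17  0.06] tilt~ [-0.006  0.003  1.   ]
```

Call:
{"api": "jog_arm", "payload": {
  "jaw": [1, 1, 1, 1, 1, 1, 1, 1],
  "linear": [
    [-0.001, 0, -0.0005],
    [-0.001, 0, -0.0005],
    [-0.001, 0, -0.0005],
    [-0.001, 0, -0.0005],
    [-0.001, 0, -0.0005],
    [-0.001, 0, -0.0005],
    [-0.001, 0, -0.0005],
    [-0.001, 0, -0.0005]
  ],
  "delta_rot": [
    [0, 0, 4],
    [0, 0, 8],
    [0, 0, 12],
    [0, 0, 16],
    [0, 0, 20],
    [0, 0, 24],
    [0, 0, 28],
    [0, 0, 32]
  ]
}}

```text
clock: 13.57
eef_pos: [0.5256, -0.1801, 0.0849]
tool_rot: [0.928, -0.373, 0.003, 0.001]
ft_force: [-7.4, 0.3, 22.0]
grip_width: 0.0084
```

```bash
python3 - <<'E'
from h import *
from workcell import bot
o=bot.get_obs();fl(o)
E
```

```text
t 13.57 loc [-0.0008 -0.05    0.0849] q [-0.33  0.47 -0.12  0.98 -0.    2.01] F [-7.4  0.3 22. ] w 0.0084
Fdisp [-6.9 -2.8 22. ] turn 1.914 tau [ 0.22  1.83 -0.01] tilt~ [-0.006  0.002  1.   ]
```

Another 28° of turn brings it to about 2.4 rad.

Call:
{"api": "jog_arm", "payload": {
  "jaw": [1, 1, 1, 1, 1, 1, 1, 1],
  "linear": [
    [0, 0, 0],
    [0, 0, 0],
    [0, 0, 0],
    [0, 0, 0],
    [0, 0, 0],
    [0, 0, 0],
    [0, 0, 0],
    [0, 0, 0]
  ],
  "delta_rot": [
    [0, 0, 4],
    [0, 0, 8],
    [0, 0, 12],
    [0, 0, 16],
    [0, 0, 20],
    [0, 0, 24],
    [0, 0, 28],
    [0, 0, 28]
  ]
}}

```text
clock: 14.23
eef_pos: [0.5253, -0.1794, 0.0849]
tool_rot: [0.81, -0.586, 0.003, -0.0]
ft_force: [-8.5, 2.1, 23.4]
grip_width: 0.0087
```

```bash
python3 - <<'E'
from h import *
from workcell import bot
o=bot.get_obs();fl(o)
p,d=bot.camera("wrist");cv2.imwrite("pics/w13.png",p[:,:,::-1])
E
```

```text
t 14.23 loc [-0.0014 -0.0495  0.0849] q [-0.33  0.47 -0.12  0.98 -0.    2.49] F [-8.5  2.1 23.4] w 0.0087
Fdisp [-8.6 -1.6 23.4] turn 2.402 tau [ 0.49  1.93 -0.01] tilt~ [-0.005  0.001  1.   ]
```

View pics/w13.png

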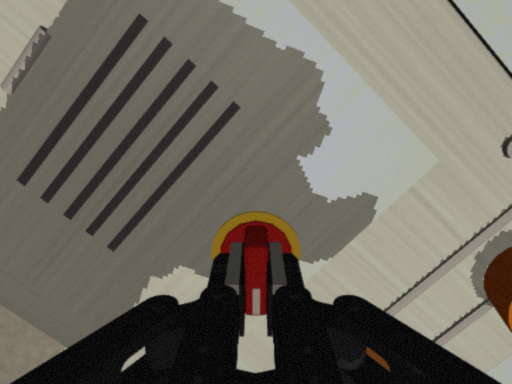

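Call:
{"api": "jog_arm", "payload": {
  "jaw": [1, 1, 1, 1, 1, 1, 1, 1],
  "linear": [
    [0, 0, -0.001],
    [0, 0, -0.002],
    [0, 0, -0.003],
    [0, 0, -0.003],
    [0, 0, -0.003],
    [0, 0, -0.003],
    [0, 0, -0.003],
    [0, 0, -0.003]
  ],
  "delta_rot": [
    [0, 0, 0],
    [0, 0, 0],
    [0, 0, 0],
    [0, 0, 0],
    [0, 0, 0],
    [0, 0, 0],
    [0, 0, 0],
    [0, 0, 0]
  ]
}}

```text
clock: 14.95
eef_pos: [0.5252, -0.1794, 0.0852]
tool_rot: [0.811, -0.585, 0.002, 0.0]
ft_force: [-4.1, -0.3, 10.3]
grip_width: 0.0089
```

```bash
python3 - <<'E'
from h import *
from workcell import bot
o=bot.get_obs();fl(o)
E
```

```text
t 14.95 loc [-0.0015 -0.0495  0.0852] q [-0.33  0.47 -0.11  0.99 -0.    2.49] F [-4.1 -0.3 10.3] w 0.0089
Fdisp [-3.6 -1.9 10.3] turn 2.399 tau [-0.04  0.88 -0.07] tilt~ [-0.003  0.001  1.   ]
```

Call:
{"api": "jog_arm", "payload": {
  "jaw": [1, 1, 1, 1, 1, 1, 1, 1],
  "linear": [
    [0, 0, -0.001],
    [0, 0, -0.002],
    [0, 0, -0.0025],
    [0, 0, -0.003],
    [0, 0, -0.003],
    [0, 0, -0.003],
    [0, 0, -0.003],
    [0, 0, -0.003]
  ],
  "delta_rot": [
    [0, 0, 0],
    [0, 0, 0],
    [0, 0, 0],
    [0, 0, 0],
    [0, 0, 0],
    [0, 0, 0],
    [0, 0, 0],
    [0, 0, 0]
  ]
}}

```text
clock: 15.62
eef_pos: [0.5252, -0.1793, 0.0864]
tool_rot: [0.811, -0.585, 0.001, 0.0]
ft_force: [-1.2, -6.4, 3.2]
grip_width: 0.0087
```

```bash
python3 - <<'E'
from h import *
from workcell import bot
o=bot.get_obs();fl(o)
E
```

```text
t 15.62 loc [-0.0016 -0.0494  0.0864] q [-0.33  0.47 -0.11  0.99 -0.    2.49] F [-1.2 -6.4  3.2] w 0.0087
Fdisp [ 1.5 -6.3  3.2] turn 2.399 tau [-1.08  0.44 -0.07] tilt~ [-0.002  0.001  1.   ]
```

Call:
{"api": "jog_arm", "payload": {
  "jaw": [1, 1, 1, 1, 0.85, 0.85, 0.85, 0.85],
  "linear": [
    [0, 0, 0],
    [0, 0, -0.0005],
    [0, 0, -0.001],
    [0, 0, -0.001],
    [0, 0, -0.001],
    [0, 0, -0.001],
    [0, 0, -0.001],
    [0, 0, -0.001]
  ],
  "delta_rot": [
    [0, 0, 0],
    [0, 0, 0],
    [0, 0, 0],
    [0, 0, 0],
    [0, 0, 0],
    [0, 0, 0],
    [0, 0, 0],
    [0, 0, 0]
  ]
}}

```text
clock: 16.28
eef_pos: [0.5252, -0.178, 0.0868]
tool_rot: [0.811, -0.585, 0.0, -0.001]
ft_force: [1.8, -2.4, -2.2]
grip_width: 0.0129
```

```bash
python3 - <<'E'
from h import *
from workcell import bot
o=bot.get_obs();fl(o)
p,d=bot.camera("wrist");cv2.imwrite("pics/w14.png",p[:,:,::-1])
p,d=bot.camera("side");cv2.imwrite("pics/s14.png",cv2.resize(p[100:200,220:370,::-1],None,fx=5,fy=5))
E
```

```text
t 16.28 loc [-0.0021 -0.0482  0.0868] q [-0.33  0.47 -0.11  0.99  0.    2.49] F [ 1.8 -2.4 -2.2] w 0.0129
Fdisp [ 2.7 -1.4 -2.2] turn 2.398 tau [-0.57 -0.13 -0.  ] tilt~ [-0.001 -0.001  1.   ]
```

View pics/w14.png

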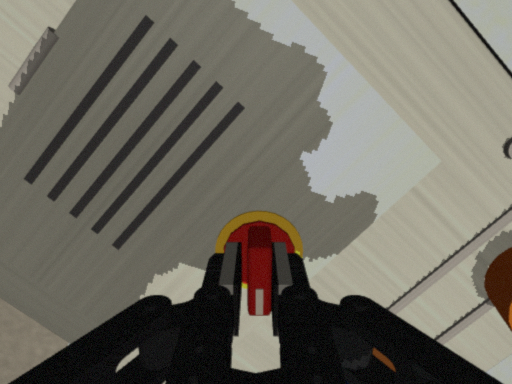

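View pics/s14.png

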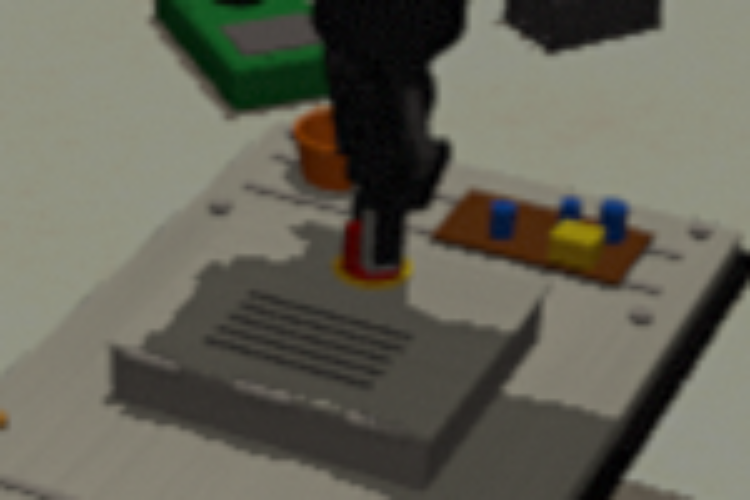

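Call:
{"api": "jog_arm", "payload": {
  "jaw": [0.6, 0.6, 0.6, 0.6, 0.6, 0.6, 0.6, 0.6],
  "linear": [
    [0, 0, -0.001],
    [0, 0, -0.001],
    [0, 0, -0.01],
    [0, 0, -0.03],
    [0, 0, -0.06],
    [0, 0, -0.09],
    [0, 0, -0.12],
    [0, 0, -0.14]
  ],
  "delta_rot": [
    [0, 0, 0],
    [0, 0, 0],
    [0, 0, 0],
    [0, 0, 0],
    [0, 0, 0],
    [0, 0, 0],
    [0, 0, 0],
    [0, 0, 0]
  ]
}}

```text
clock: 17.05
eef_pos: [0.5258, -0.178, 0.2316]
tool_rot: [0.811, -0.584, 0.003, -0.002]
ft_force: [0.9, -0.5, 0.9]
grip_width: 0.0343
```

```bash
cat > chk.py <<'E'
from h import *
from workcell import bot
import sys
k=sys.argv[1]
o=bot.get_obs();fl(o)
c=bot.calibration("wrist")
p,d=bot.camera("wrist");cv2.imwrite(f"pics/w{k}.png",p[:,:,::-1])
P=cloud(c,d); L=np.array([W2L(q) for q in P.reshape(-1,3)]).reshape(P.shape)
m=(d>0)&(L[...,2]>.05)&(L[...,2]<.08)&(abs(L[...,0])<.08)&(L[...,1]<.065)&(L[...,1]>-.075)&~((abs(L[...,0])<.03)&(L[...,1]<-.025)&(L[...,1]>-.075))
q=L[m];print("cover fit z=a(y-.075)+b",len(q),np.round(np.polyfit(q[:,1]-.075,q[:,2],1),4))
m=(d>0)&(abs(L[...,0])<.03)&(abs(L[...,1]+.05)<.03)&(L[...,2]>.082)&(L[...,2]<.12)
q=L[m];print("wing",len(q),np.percentile(q,[1,50,99],axis=0).round(4).tolist())
if len(q)>20:
    q=q[q[:,2]>np.percentile(q[:,2],95)-.004]
    e=q[:,:2]-q[:,:2].mean(0);w,v=np.linalg.eigh(e.T@e);print("dir deg",np.degrees(np.arctan2(v[1,1],v[0,1])))
p,d=bot.camera("side");cv2.imwrite(f"pics/s{k}.png",cv2.resize(p[100:260,180:380,::-1],None,fx=4,fy=3.75))
E
python3 chk.py 15
```

```text
t 17.05 loc [-0.0015 -0.048   0.2316] q [-0.33  0.35  0.12  1.33  0.    2.49] F [ 0.9 -0.5  0.9] w 0.0343
Fdisp [ 1.  -0.1  0.9] turn 2.398 tau [-0.03 -0.06 -0.07] tilt~ [-0.006 -0.002  1.   ]
cover fit z=a(y-.075)+b 27199 [-0.0003  0.0628]
wing 488 [[-0.0123, -0.0616, 0.084], [0.0016, -0.0486, 0.091], [0.0141, -0.0366, 0.093]]
dir deg -138.4637303786844
```

View pics/w15.png

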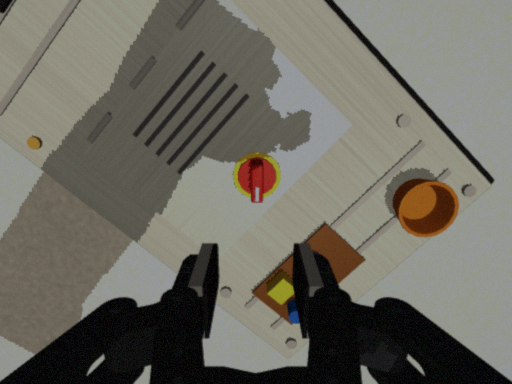

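View pics/s15.png

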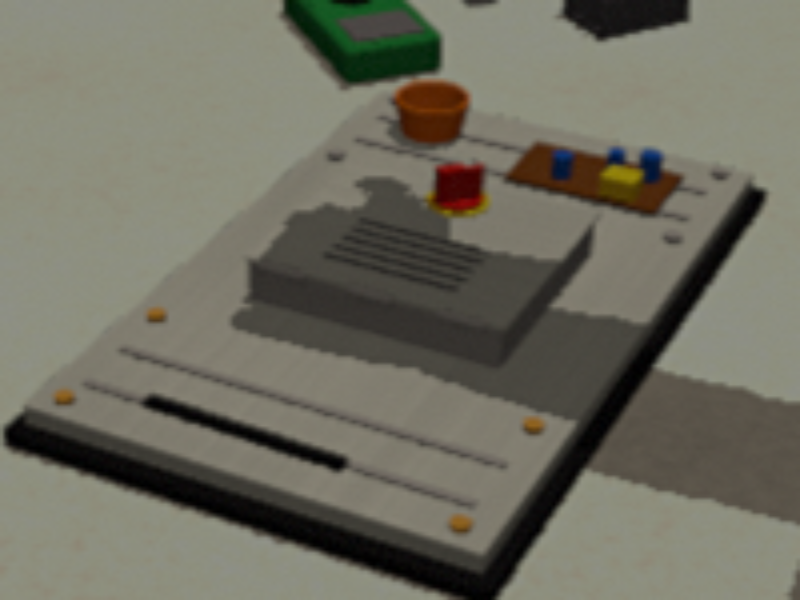

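Call:
{"api": "jog_arm", "payload": {
  "jaw": [0.6, 0.6, 0.6, 0.6, 0.6, 0.6, 0.6, 0.6],
  "linear": [
    [0, 0, 0],
    [0, 0, 0],
    [0, 0, 0],
    [0, 0, 0],
    [0, 0, 0],
    [0, 0, 0],
    [0, 0, 0],
    [0, 0, 0]
  ],
  "delta_rot": [
    [0, 0, 0],
    [0, 0, 0],
    [0, 0, 0],
    [0, 0, 0],
    [0, 0, 0],
    [0, 0, 0],
    [0, 0, 0],
    [0, 0, 0]
  ]
}}

```text
clock: 17.82
eef_pos: [0.5248, -0.1782, 0.2271]
tool_rot: [0.811, -0.585, 0.0, -0.001]
ft_force: [-0.1, 0.0, -0.4]
grip_width: 0.034
```

```bash
python3 chk.py 16 && python3 -c "
from workcell import bot
print(bot.job_done())"
```

```text
t 17.82 loc [-0.0023 -0.0486  0.2271] q [-0.33  0.36  0.11  1.32  0.    2.49] F [-0.1  0.  -0.4] w 0.034
Fdisp [-0.1  0.  -0.4] turn 2.398 tau [-0.01  0.03 -0.03] tilt~ [-0.001 -0.001  1.   ]
cover fit z=a(y-.075)+b 28075 [-0.0003  0.0628]
wing 484 [[-0.0124, -0.0618, 0.0838], [0.0015, -0.0489, 0.0911], [0.0141, -0.0368, 0.0933]]
dir deg -137.15363511696188
the job is handed in; nothing more can be done
None
```

The cover is shut and held flush by the locked fastener, and I handed the job in at about 18 s of the 64 s allowed.

- **Folding:** I pushed the cover down slowly with the closed fingertips, at no more than about 3 N.
- **Turning and pressing:** I gripped the red wing and pressed it while turning clockwise. It dropped into its slot at about 0.95 rad. I then pressed it home flush and turned it on to about 2.4 rad, roughly 1.4 rad past the slot. The highest force I read was about 28 N.
- **Final checks:** Two readings about 0.8 s apart, with the gripper well clear, gave the same result. The cover was level within 0.001 rad, with its top at 62.8 mm against an expected 63. The wing measured about 2.4 rad in both, and its top had not moved.
- **Cup and stick:** Neither was touched. They look unmoved in the pictures, but I did not measure their positions.
- **One small disagreement:** The wing's top measured 91–93 mm, up to 2 mm above the fully home height of 91 mm. I read that as camera error, or slack in the hook, since the wing rose about 1 mm when I eased off. The cover itself did not lift. No check failed.

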